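# Set the tape measure to the gauge board

## Robot

A 6-joint arm with a two-finger parallel gripper is mounted at the origin on a cart in front of the work surface, level with it; the furniture and walls round the work are solid. World frame = base frame: x ahead of the robot, y to its left, z up, the work surface at z = 0. Lengths are in m, angles in rad, forces in N, time in s.
With the tool pointing down it reaches from about 0.2 to 0.875 m from the base axis. Payload 3.4 kg.
Tool frame: the origin (TCP) lies between the finger pads; the fingertips stand arm.tips_ahead ahead of it and the grasp point (between the pads) lies 8 mm behind it (arm.tips_ahead is the distance from the TCP to the fingertips, in m); z points along the fingers, y is the line along which they close (so a half turn about z gives the same grasp; the last joint's range is limited). The gripper opens to 94 mm and grips with 3 to 60 N. Pads are 16 mm wide; open, the fingers measure 119 mm over their backs; the gripper's body (75 mm by 177 mm) begins 78 mm behind the grasp point.
Start: joints at [-1.469, 0.276, 1.505, -0, 1.361, -0.121], TCP at [0.127, -0.561, 0.216] pointing down, gripper open.
Joint ranges: [-2.89, 2.89], [-0.75, 2.08], [0.22, 2.7], [-1.18, 4.32], [0.11, 2.71], [-2.7, 2.7]. Speed limits (rad/s): [2.57, 2.57, 3.14, 3.14, 3.14, 3.14].

## Interface

Orientations are given as a 3x3 rotation matrix whose columns are the frame's x, y, z axes.
In Python, from workcell import arm gives the robot as it stands.
- The arm moves only by the tool carry_out, never from a script. Its argument "rows" is a list of rows, each a list of 5 numbers: the shift along the tool's x, y, z in cm, then the turn about the tool's z in degrees, then the finger opening in cm, from 0 to 9.4. In form: [[tx, ty, tz, twist, jaw], ...]. A call has exactly 10 rows; each row is the pose to reach, as a shift and turn from the pose commanded when the call began, along the tool's axes at that moment; what a row does not reach only later rows make up. A row lasts 1/10 s, in which the tool goes at most 50 mm and 8.59 degrees, less where a joint would pass 70% of its speed; a pose out of reach is approached as far as the arm can. A call with a gripper value outside its range is refused whole. The fingers move at their own pace and stop on an object; the grip force is fixed at half the most. Time passes only in rows, so rows that repeat a pose let the fingers close, or fill a call up. It gives the time, the measured TCP pose, the force, the opening and the grip force at its end, in the units of the state.
- arm.sense(): the state, without advancing time (a new reading comes with each control period).
- arm.camera(name): name is "scene" or "top" or "wrist"; returns the picture (384x512x3 uint8, red, green, blue); there is no depth.
- arm.camera_model(name): a dict with "fovy" (degrees; the focal length in pixels is half the picture's height over the tangent of half this angle, whatever the lens; pixels are square), "cx", "cy" (the principal point, pixels), "dist" ([k1, k2, p1, p2, k3] as OpenCV has them; the pictures are not rectified), "rvec" (rotation vector, rad) and "tvec" (3), from world to camera coordinates, as OpenCV has them; the wrist camera has in their place "T_tool_cam" (4x4, takes a point from camera to tool coordinates, whose origin is the TCP and whose axes are the flange's). Camera axes: x right, y down, z forward; pixel columns grow to the right and rows downward; lengths in m; the calibration is good to about 2 mm. A picture is of the moment at which its call begins: read the wrist's pose just before it. camera_model takes no time and is no camera call.
- arm.finish_job(): hands the job in; it is judged then, once.
The state is a dict: "clock": time; "q": joint angles; "joint_velocities": joint speeds; "joint_torque": joint torques, N m; "eef_pos": TCP position; "tcp_rot": TCP orientation; "wrist_force": force on the tool from outside, world axes, zero at the start; "moment": the same for the moment, N m; "grip_width": finger opening in m; "gripper_force": force on a finger pad.
Only numpy, scipy, OpenCV 4.12 (cv2) and the standard library are available. Lean on these libraries where they do the work, as an engineer would, in place of code of your own. Each camera call takes 0.05 s, during which the arm holds its last target. There are 200 camera calls.

## Task

Set the retractable tape measure to the length of the gauge board: hook the tab at the tape's end over the outside of the board's raised lip, draw the case back along the deck against the spring, and set it down upright on the cabinet top behind the board's low end, so that the taut tape holds the front of the case square and tight against that end. Let go of the case, then press the lock button on its top fully down so that it stays down. Leave the other things on the cabinet where they are.

Things in the scene. Friction and masses are not known exactly. Their poses are not given: they have to be found in the camera images.
- tape: Retractable tape measure, loose, 0.36 kg: upright grey case 40 (its x) x 96 (its y) x 56 mm tall with a black rubber foot. Origin: middle of its underside; +y out of the nose, z up. From the nose comes a rigid steel blade, 20 mm wide, underside 38 mm above the case's underside; at its end a steel tab, 26 wide, 3 thick, hangs down to 14 mm above the case's underside.
- tape_front (a point): Middle of the lower front edge of the case, at (0, 48, 0) mm in the case's frame.
- tape_hook (a point): Middle of the lower edge of the tab's inner face (the face towards the case): at (0, 64 + blade travel, 14) mm in the case's frame. Moves with the blade.
- tape_button (a point): Middle of the top of the lock button, a black ribbed block 26 x 24 mm on top of the case 20 mm nearer the nose than the case's middle; 64 mm above the case's underside when up.
- tape_blade (a joint): How far the blade is drawn out of the case (m): 0 to 0.070. At 0 the tab's inner face is 16 mm from the case's front. A spring pulls it in: 2 N at 0, 40 N/m more; in a weak grip it tips the nose of the case up.
- tape_lock (a joint): How far the lock button is pushed down (m): 0 up (tape runs freely), about 0.005 fully down, when its brake grips the blade and the tape no longer runs. It moves at about 4 N, stops firmly at 5 mm and stays down when let go.
- board: Gauge board, fixed: aluminium deck with ruler marks, 56 wide (its x), 72 long (its y), 10 mm high; across one end a steel lip as wide as the deck, top 36 mm above the cabinet top. Origin: on the cabinet top, middle of the other (low) end; +y runs to the lip, its near face at y = 64, outer face at y = 72 mm. Case tight behind the low end: blade out 0.056 m, clearing the lip's top by 2 mm.
- soap_bottle: pump soap bottle, 48x75x187 mm; a bystander. Origin: middle of its underside.
- carton_1: small printed carton, 35x92x71 mm; a bystander. Origin: middle of its underside.
- carton_2: small printed carton, 32x90x77 mm; a bystander. Origin: middle of its underside.
- alcohol_bottle: small white round bottle with a blue cap, 41 across, 92 tall mm; a bystander. Origin: middle of its underside.
- gauze_1: flat white gauze packet, 59x83x12 mm; a bystander. Origin: middle of its underside.
- roll_1: roll of white medical tape, 50 across, 26 tall mm; a bystander. Origin: middle of its underside.
- roll_2: smaller roll of medical tape, 44 across, 19 tall mm; a bystander. Origin: middle of its underside.
- gel_tube: squeeze tube lying flat, 40x124x24 mm; a bystander. Origin: middle of its underside.
Things that resemble listed ones, but are neither listed nor needed, are in the scene too. What is shaped like the board but turquoise is not meant.

How it is judged:
On the way, in this order (a step that is already met when the one before it is completed fails the run):
1. the tab is behind the lip and the blade is drawn out at least 20 mm (y of tape_hook in the frame of board between 0.07 and 0.077 m and z of tape_hook in the frame of board below 0.032 m and x of tape_hook in the frame of board between -0.02 and 0.02 m and value of joint tape_blade above 0.02 m and value of joint tape_lock below 0.002 m), for 0.1 s.
2. the case stands released behind the low end, tight and square against it, the tab still hooked, the lock still up (y of tape_hook in the frame of board between 0.07 and 0.077 m and z of tape_hook in the frame of board below 0.032 m and x of tape_hook in the frame of board between -0.02 and 0.02 m and y of tape_front in the frame of board between -0.003 and 0.003 m and z of tape_front in the frame of board below 0.004 m and x of tape_front in the frame of board between -0.015 and 0.015 m and angle between tape's own z axis and vertical below 0.06 rad and angle between the y axis of tape and the y axis of board, either way round below 0.08 rad and contact force between the fingers and tape below 0.3 N and value of joint tape_lock below 0.002 m), for 0.2 s.
3. the lock button is pressed down (value of joint tape_lock above 0.004 m), for 0.1 s.
At the end, for the whole second after the job is handed in: Tab behind the lip (inner face within 5 mm of its outer face, 20 mm of its middle); case at rest, upright on the cabinet top, front within 3 mm of the low end, 15 mm of its middle and 0.08 rad of square; blade drawn out 52 to 60 mm; lock button down more than 4 mm (y of tape_hook in the frame of board between 0.07 and 0.077 m and z of tape_hook in the frame of board below 0.032 m and x of tape_hook in the frame of board between -0.02 and 0.02 m and y of tape_front in the frame of board between -0.003 and 0.003 m and z of tape_front in the frame of board below 0.004 m and x of tape_front in the frame of board between -0.015 and 0.015 m and angle between tape's own z axis and vertical below 0.06 rad and angle between the y axis of tape and the y axis of board, either way round below 0.08 rad and value of joint tape_blade between 0.052 and 0.06 m and value of joint tape_lock above 0.004 m and linear speed of tape below 0.02 m/s); the robot touches nothing.
It fails at once if a bystander is moved more than 30 mm (distance of any of soap_bottle, carton_1, carton_2, alcohol_bottle, gauze_1, roll_1, roll_2, gel_tube from where it was at the start of the episode above 0.03 m).
It also fails if it takes over 43 s, if anything falls off the work surface, if the arm or the gripper's body presses on something with over 40 N, if the wrist force passes 120 N, or if a joint passes its speed limit or range.

## Working session

There is one attempt and no reset: what is moved stays moved. The work goes in short steps, Python scripts to look and compute and a tool call to move; the robot and the scene stay as the last step left them, time stands still between calls to the robot, and variables do not carry over. Pictures are saved under pics/ and viewed, at most 11 in all, crops included, and the job is handed in when it is done.

Besides the shell and the picture viewer there is one more tool, called after "Emit:" as a command line: name --pt "numbers of a row" for each row, then --argument value for the rest. carry_out: Moves the arm, as the interface text tells. Its arguments: {"type":"object","properties":{"rows":{"type":"array"}},"required":["rows"]}

```bash
ls; mkdir -p pics; cat > h.py <<'E'
import numpy as np, cv2
from workcell import arm
def K(m):
    f=192/np.tan(np.radians(m['fovy'])/2); return np.array([[f,0,m['cx']],[0,f,m['cy']],[0,0,1.]])
def ext(name,s=None):
    m=arm.camera_model(name)
    if 'rvec' in m:
        R=cv2.Rodrigues(np.array(m['rvec'],float))[0]; t=np.array(m['tvec'],float).ravel()
        return m,R.T,-R.T@t
    T=np.array(m['T_tool_cam']); Rt=np.array(s['tcp_rot']); 
    return m,Rt@T[:3,:3],np.array(s['eef_pos'])+Rt@T[:3,3]
def onplane(name,px,z,s=None):
    m,R,c=ext(name,s)
    u=cv2.undistortPoints(np.array(px,float).reshape(-1,1,2),K(m),np.array(m['dist'],float)).reshape(-1,2)
    d=np.c_[u,np.ones(len(u))]@R.T
    return c+d*((z-c[2])/d[:,2])[:,None]
def proj(name,P,s=None):
    m,R,c=ext(name,s); 
    return cv2.projectPoints(np.array(P,float).reshape(-1,3),cv2.Rodrigues(R.T)[0],-R.T@c,K(m),np.array(m['dist'],float))[0].reshape(-1,2)
def snap(name,fn):
    im=arm.camera(name); cv2.imwrite('pics/'+fn,im[:,:,::-1]); return im
E
python3 - <<'E'
from h import *
s=arm.sense(); print(s['clock'],s['eef_pos'],np.round(s['tcp_rot'],3),arm.tips_ahead)
a=snap('top','t0.png');b=snap('scene','s0.png')
for n in('top','scene'): m,R,c=ext(n); print(n,c,R[:,2],m['fovy'],m['dist'])
E
```

```text
pics
0.0 [ 0.12697105 -0.56026286  0.21561117] [[ 0.975  0.221 -0.   ]
 [ 0.221 -0.975  0.002]
 [ 0.    -0.002 -1.   ]] 0.011
top [0.37693565 0.15887247 0.95030581] [ 0.22777725  0.00338756 -0.97370737] 47.321409018739644 [0.03420659 0.         0.         0.         0.        ]
scene [0.09088631 0.63884629 0.55861291] [ 0.57822163 -0.59718578 -0.55590366] 55.61891160984526 [-0.00179945  0.          0.          0.          0.        ]
```

View pics/t0.png

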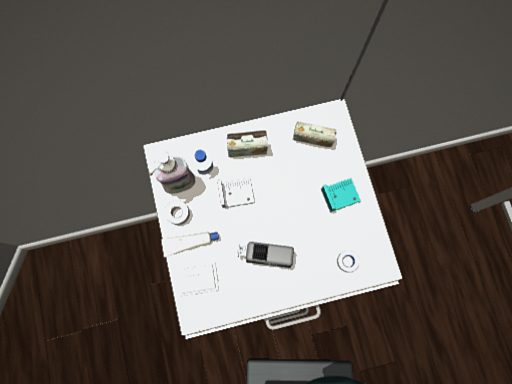

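View pics/s0.png

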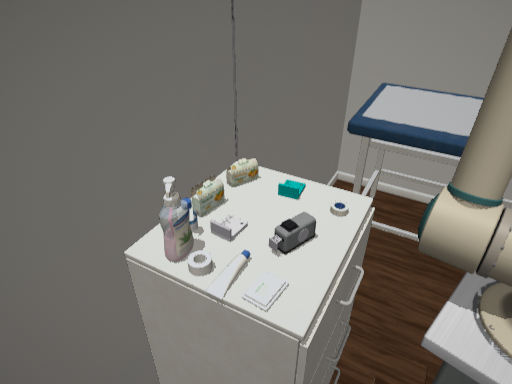

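Candidates: the tape measure, with its grey case at (268,254) in top and (295,232) in scene, is the only one. For the board there's the aluminium one at (237,193) in top and (229,226) in scene, and a turquoise one at (341,195), which is excluded. I choose the aluminium one and will check it in a close crop.

```bash
python3 - <<'E'
from h import *
a=cv2.imread('pics/t0.png');b=cv2.imread('pics/s0.png')
c1=cv2.resize(a[165:280,205:305],None,fx=5,fy=5,interpolation=cv2.INTER_CUBIC)
c2=cv2.resize(b[195:265,200:325],None,fx=2.4,fy=2.4,interpolation=cv2.INTER_CUBIC)
o=np.zeros((575,800,3),np.uint8);o[:575,:500]=c1;o[:168,500:800]=c2
g=cv2.convertScaleAbs(o,alpha=.8);cv2.imwrite('pics/c1.png',g)
P=onplane('top',[[237,193],[341,195],[268,254]],0.02);print(P.round(3))
E
```

```text
[[ 0.598  0.201  0.02 ]
 [ 0.597 -0.026  0.02 ]
 [ 0.467  0.132  0.02 ]]
```

View pics/c1.png

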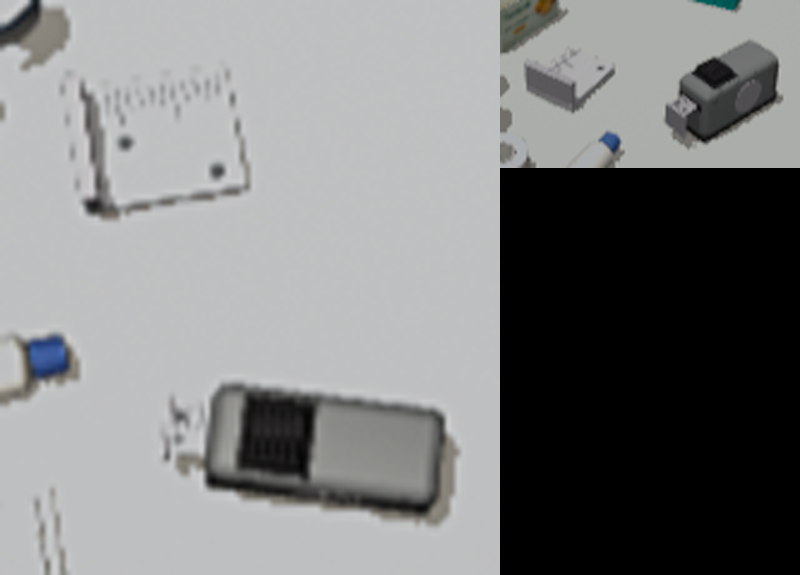

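The crop confirms it: the aluminium board has its lip at the image-left end, about (224,193) in the full picture, and its low end near (253,190). The tape's nose points left too, with the tab at (240,252) and the black button at (261,253). Next is a wrist view over both.

```bash
python3 - <<'E'
from h import *
m=arm.camera_model('wrist');print(np.round(m['T_tool_cam'],3),m['fovy'],m['dist'])
P=onplane('top',[[172,172],[203,158],[247,143],[210,240],[178,213],[348,262]],0.04);print(P.round(3))
c=np.array([[215,388],[442,405],[438,505],[208,480],[70,70],[228,68],[248,187],[105,213]])/5.+[205,165]-.4
print(onplane('top',c[:4],0.05).round(3),onplane('top',c[4:],0.01).round(3))
s=arm.sense();g=np.array([.5,.13,.27])-s['eef_pos'];print((np.array(s['tcp_rot']).T@g*100).round(1))
E
```

```text
[[-0.001 -0.971 -0.238  0.07 ]
 [ 1.    -0.001  0.    -0.   ]
 [-0.001 -0.238  0.971 -0.169]
 [ 0.     0.     0.     1.   ]] 66.41045097401663 [-0.05419278  0.          0.          0.          0.        ]
[[ 0.638  0.341  0.04 ]
 [ 0.671  0.275  0.04 ]
 [ 0.706  0.18   0.04 ]
 [ 0.492  0.253  0.04 ]
 [ 0.548  0.323  0.04 ]
 [ 0.451 -0.032  0.04 ]]
[[0.487 0.175 0.05 ]
 [0.482 0.082 0.05 ]
 [0.441 0.083 0.05 ]
 [0.45  0.177 0.05 ]] [[0.633 0.243 0.01 ]
 [0.635 0.172 0.01 ]
 [0.581 0.163 0.01 ]
 [0.568 0.225 0.01 ]]
[ 51.6 -59.1  -5.3]
```

Emit:
carry_out --pt "2.8 -3.2 -4 -8 9.4" --pt "5.6 -6.4 -4 -16 9.4" --pt "8.4 -9.6 -4 -24 9.4" --pt "11.2 -12.8 -4 -32 9.4" --pt "14 -16 -4 -40 9.4" --pt "16.8 -19.2 -4 -48 9.4" --pt "19.6 -22.4 -4 -56 9.4" --pt "22.4 -25.6 -4 -64 9.4" --pt "25.2 -28.8 -4 -71 9.4" --pt "28 -32 -4 -77 9.4"

```text
clock: 1.1
eef_pos: [0.3297, -0.1851, 0.2563]
tcp_rot: [[0.0, 1.0, 0.0], [1.0, -0.0, -0.0], [-0.0, 0.0, -1.0]]
wrist_force: [0.3, -0.8, 0.4]
grip_width: 0.094
gripper_force: 0.0
```

Emit:
carry_out --pt "4.2 2.2 0 0 9.4" --pt "8.4 4.4 0 0 9.4" --pt "12.6 6.6 0 0 9.4" --pt "16.8 8.8 0 0 9.4" --pt "21 11 0 0 9.4" --pt "25.2 13.2 0 0 9.4" --pt "29.4 15.4 0 0 9.4" --pt "33.6 17.6 0 0 9.4" --pt "37.5 20 0 0 9.4" --pt "37.5 20 0 0 9.4"

```text
clock: 2.1
eef_pos: [0.5331, 0.1918, 0.2549]
tcp_rot: [[-0.0, 1.0, -0.0], [1.0, 0.0, 0.002], [0.002, -0.0, -1.0]]
wrist_force: [-0.2, -0.6, 0.2]
grip_width: 0.0941
gripper_force: 0.0
```

```bash
python3 - <<'E'
from h import *
import json
s=arm.sense();print(s['eef_pos'],s['joint_velocities'],s['q'])
a=snap('wrist','w0.png')
json.dump({k:np.array(s[k]).tolist() for k in('eef_pos','tcp_rot')},open('w0.json','w'))
E
```

```text
[0.5330698  0.191814   0.25493347] [-0.05570416 -0.04888371  0.06843533 -0.0610394   0.05165474 -0.03821146] [0.22124191 0.24390798 1.45472883 0.00202292 1.4426004  0.22048871]
```

View pics/w0.png

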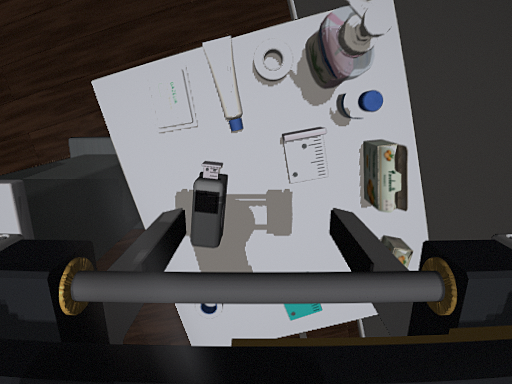

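The wrist view shows the tape, case from (210,175) to (207,246) with its tab at (212,166), and the board, lip at (303,133) and low end at (308,181). Next I'll take a settled picture and an enlarged crop to read the corners.

```bash
python3 - <<'E'
from h import *
import json
arm.camera('wrist');arm.camera('wrist')
s=arm.sense();print(s['eef_pos'],np.abs(s['joint_velocities']).max())
a=snap('wrist','w1.png')
json.dump({k:np.array(s[k]).tolist() for k in('eef_pos','tcp_rot')},open('w1.json','w'))
c=cv2.resize(a[118:193,275:335],None,fx=7,fy=7,interpolation=cv2.INTER_CUBIC)
d=cv2.resize(a[155:255,183:235],None,fx=5.25,fy=5.25,interpolation=cv2.INTER_CUBIC)
o=np.zeros((525,420+273,3),np.uint8);o[:,:420]=c;o[:,420:]=d
cv2.imwrite('pics/c2.png',cv2.convertScaleAbs(o[:,:,::-1],alpha=.85))
E
```

```text
[0.53016661 0.18682208 0.25572567] 0.022236916470098237
```

View pics/c2.png

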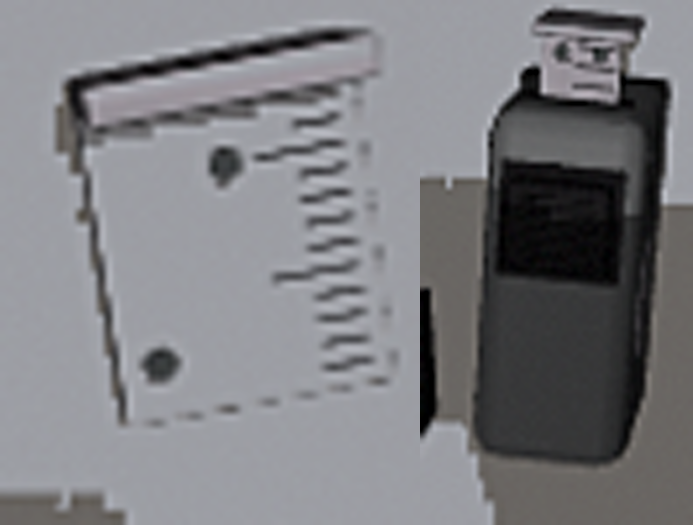

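```bash
python3 - <<'E'
from h import *
import json
s=json.load(open('w1.json'))
B=lambda p:np.array(p)/7.+[275,118]-.4
T=lambda p:(np.array(p)-[420,0])/5.25+[183,155]-.4
lo=onplane('wrist',B([[122,424],[393,380]]),.01,s);li=onplane('wrist',B([[80,97],[372,42]]),.036,s)
print(lo.round(4),li.round(4),np.linalg.norm(lo[1]-lo[0]),np.linalg.norm(li[1]-li[0]))
l=lo.mean(0);u=li.mean(0);d=(u-l)[:2];print('board low',l,'lip',u,'len',np.hypot(*d),'ang from +y (ccw) deg',np.degrees(np.arctan2(-d[0],d[1])))
e=lo[1]-lo[0];e2=li[1]-li[0];print('edge angs',np.degrees(np.arctan2(e[1],e[0])),np.degrees(np.arctan2(e2[1],e2[0])))
b=onplane('wrist',T([[503,162],[626,172],[618,286],[497,272]]),.064,s);print(b.round(4))
f=(b[0]+b[1])/2;r=(b[2]+b[3])/2;d=(f-r)[:2];print('btn',b.mean(0),np.hypot(*d),np.degrees(np.arctan2(-d[0],d[1])))
c=onplane('wrist',T([[500,110],[640,122],[635,440],[478,440]]),.054,s);print(c.round(4))
tab=onplane('wrist',T([[533,14],[645,20]]),.038,s);print('tab',tab.round(4))
E
```

```text
[[0.5807 0.1627 0.01  ]
 [0.6365 0.1718 0.01  ]] [[0.5683 0.2312 0.036 ]
 [0.6226 0.2413 0.036 ]] 0.05653836476916097 0.05520354313997619
board low [0.60862943 0.1672721  0.01      ] lip [0.59548484 0.2362833  0.036     ] len 0.07025187621077356 ang from +y (ccw) deg 10.783980770024613
edge angs 9.262608824932968 10.527353419652119
[[0.4558 0.1659 0.064 ]
 [0.4855 0.1633 0.064 ]
 [0.4826 0.1343 0.064 ]
 [0.4528 0.138  0.064 ]]
btn [0.46917482 0.15039189 0.064     ] 0.02860990346382996 -5.957448963786033
[[0.4537 0.1766 0.054 ]
 [0.4881 0.1734 0.054 ]
 [0.4841 0.0887 0.054 ]
 [0.4431 0.0887 0.054 ]]
tab [[0.46   0.198  0.038 ]
 [0.4883 0.1963 0.038 ]]
```

Emit:
carry_out --pt "-1.5 -1.6 2 1.5 9.4" --pt "-3 -3.2 5 3 9.4" --pt "-4.5 -4.8 8 4.5 9.4" --pt "-5.9 -6.2 11 5.5 9.4" --pt "-5.9 -6.2 13 5.5 9.4" --pt "-5.9 -6.2 13 5.5 9.4" --pt "-5.9 -6.2 13 5.5 9.4" --pt "-5.9 -6.2 13 5.5 9.4" --pt "-5.9 -6.2 13 5.5 9.4" --pt "-5.9 -6.2 13 5.5 9.4"

```text
clock: 3.3
eef_pos: [0.4695, 0.1288, 0.1273]
tcp_rot: [[0.1, 0.995, 0.002], [0.995, -0.1, 0.0], [0.0, 0.002, -1.0]]
wrist_force: [0.3, -0.2, 0.6]
grip_width: 0.0939
gripper_force: 0.0
```

```bash
python3 - <<'E'
from h import *
s=arm.sense();print(s['clock'],s['eef_pos'],np.abs(s['joint_velocities']).max(),np.round(s['tcp_rot'],3))
a=snap('wrist','w2.png')
b=snap('top','t2.png')
o=np.zeros((384*1,800,3),np.uint8);o[:,:512]=a;o[:300,512:]=cv2.resize(b[165:275,205:305],(288,300))
cv2.imwrite('pics/c3.png',o[:,:,::-1])
E
```

```text
3.3 [0.46949607 0.12876365 0.12731885] 0.009132501234813264 [[ 0.1    0.995  0.002]
 [ 0.995 -0.1    0.   ]
 [ 0.     0.002 -1.   ]]
```

View pics/c3.png

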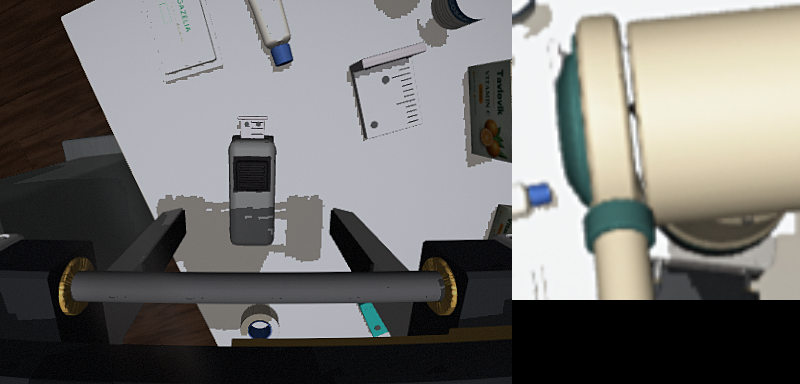

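The wrist view has the case square between the fingers at about column 252, with the button at (252,174), and the board's low end from (370,138) to (421,122). I'll measure from this closer view.

```bash
python3 - <<'E'
from h import *
s=arm.sense();R=np.array(s['tcp_rot']);p=np.array(s['eef_pos'])
P=onplane('wrist',[[252,174]],.064,s);Q=onplane('wrist',[[252,145],[252,242]],.054,s);print((P-p)@R*100,(Q-p)@R*100)
print(onplane('wrist',[[369.5,139],[422,124]],.01,s).round(4),onplane('wrist',[[352,72],[424,46]],.036,s).round(4))
# contour of deck
a=arm.camera('wrist')[35:145,345:430]
cv2.imwrite('pics/c4.png',cv2.convertScaleAbs(cv2.resize(a,None,fx=5,fy=5,interpolation=cv2.INTER_CUBIC)[:,:,::-1],alpha=.85))
E
```

```text
[[ 2.08802465 -0.351737    6.2906873 ]] [[ 4.31135916 -0.35773791  7.29090965]
 [-4.31471187 -0.40182751  7.28998461]]
[[0.5833 0.162  0.01  ]
 [0.6354 0.1717 0.01  ]] [[0.5597 0.2231 0.036 ]
 [0.6219 0.2391 0.036 ]]
```

View pics/c4.png

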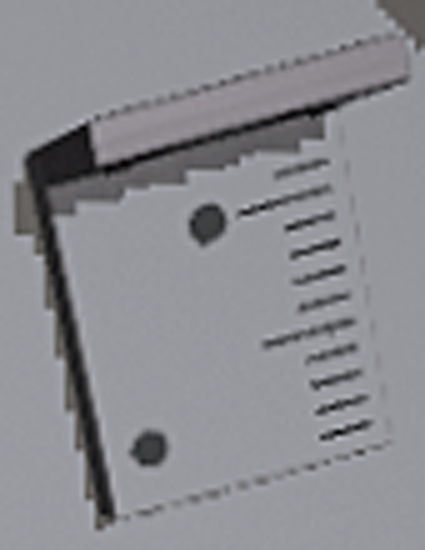

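Emit:
carry_out --pt "0 -0.4 2.5 0 9.4" --pt "0 -0.4 5 0 9.4" --pt "0 -0.4 7.5 0 9.4" --pt "0 -0.4 9 0 9.4" --pt "0 -0.4 10 0 9.4" --pt "0 -0.4 10 0 9.4" --pt "0 -0.4 10 0 3" --pt "0 -0.4 10 0 3" --pt "0 -0.4 10 0 3" --pt "0 -0.4 10 0 3"

```text
clock: 4.45
eef_pos: [0.4652, 0.129, 0.027]
tcp_rot: [[0.1, 0.995, 0.001], [0.995, -0.1, 0.0], [0.0, 0.001, -1.0]]
wrist_force: [-0.1, -0.0, 0.2]
grip_width: 0.0648
gripper_force: 0.0
```

Emit:
carry_out --pt "0 0 0 0 3" --pt "0 0 0 0 3" --pt "0 0 0 0 3" --pt "0 0 0 0 3" --pt "0 0 0 0 3" --pt "0 0 0 0 3" --pt "0 0 0 0 3" --pt "0 0 0 0 3" --pt "0 0 0 0 3" --pt "0 0 0 0 3"

```text
clock: 5.45
eef_pos: [0.4647, 0.1289, 0.0265]
tcp_rot: [[0.1, 0.995, -0.0], [0.995, -0.1, -0.0], [-0.0, -0.0, -1.0]]
wrist_force: [-1.3, -0.7, 3.1]
grip_width: 0.0399
gripper_force: 30.0
```

```bash
python3 - <<'E'
from h import *
s=arm.sense();print(s['clock'],s['eef_pos'],s['grip_width'],s['gripper_force'],s['wrist_force'],np.round(s['tcp_rot'],3))
s1={'eef_pos':[0.46949607,0.12876365,0.12731885],'tcp_rot':np.array([[.1,.995,.002],[.995,-.1,0],[0,.002,-1]])}
B=lambda p:np.array(p)/5.+[345,35]-.4
lo=onplane('wrist',B([[112,520],[393,442]]),.01,s1);li=onplane('wrist',B([[93,122],[408,39]]),.036,s1)
print(lo.round(4),li.round(4),lo.mean(0),li.mean(0))
for e in(lo[1]-lo[0],li[1]-li[0]):print(np.hypot(*e[:2]),np.degrees(np.arctan2(e[1],e[0])))
d=(li-lo).mean(0);print(np.hypot(*d[:2]),np.degrees(np.arctan2(-d[0],d[1])))
E
```

```text
5.45 [0.46470567 0.12894354 0.02649685] 0.03992541727632675 29.96562033891678 [-1.31190104 -0.71844459  3.10698761] [[ 0.1    0.995 -0.   ]
 [ 0.995 -0.1   -0.   ]
 [-0.    -0.    -1.   ]]
[[0.5815 0.1625 0.01  ]
 [0.6375 0.1725 0.01  ]] [[0.5703 0.2328 0.036 ]
 [0.6247 0.2419 0.036 ]] [0.6095214  0.16748498 0.01      ] [0.59750912 0.2373318  0.036     ]
0.05686210817616878 10.120810310915658
0.05509812245620628 9.513931550611543
0.07087223086050273 9.75828713843606
```

Emit:
carry_out --pt "0 0 -2 0 3" --pt "0 0 -4 0 3" --pt "0 0 -5.5 -1 3" --pt "1 2.2 -5.5 -4 3" --pt "2.2 4.4 -5.5 -7 3" --pt "3.4 6.8 -5.5 -10 3" --pt "4.6 9.2 -5.5 -13 3" --pt "5.8 11.5 -5.5 -15.5 3" --pt "6.8 13.5 -5.5 -15.5 3" --pt "6.8 13.5 -5.5 -15.5 3"

```text
clock: 6.45
eef_pos: [0.6087, 0.184, 0.0799]
tcp_rot: [[-0.17, 0.985, 0.002], [0.985, 0.17, 0.0], [0.0, 0.002, -1.0]]
wrist_force: [-0.3, -0.3, -4.4]
grip_width: 0.0398
gripper_force: 30.0
```

```bash
python3 - <<'E'
from h import *
for i in range(3): arm.camera('scene')
s=arm.sense();print(s['clock'],s['eef_pos'],s['grip_width'],s['gripper_force'],s['wrist_force'],np.round(s['tcp_rot'],3))
a=snap('wrist','w3.png');b=snap('scene','s3.png')
o=np.zeros((560,800,3),np.uint8);o[:,:400]=cv2.resize(a[0:280,180:380],(400,560),interpolation=cv2.INTER_CUBIC);o[:420,400:]=cv2.resize(b[160:286,160:280],(400,420),interpolation=cv2.INTER_CUBIC)
cv2.imwrite('pics/c5.png',o[:,:,::-1])
E
```

```text
6.6 [0.60404564 0.18273455 0.07994513] 0.04010203048481085 29.961116015911102 [-1.2438818  -0.79953226 -4.0866743 ] [[-0.17   0.985 -0.004]
 [ 0.985  0.17  -0.001]
 [-0.    -0.004 -1.   ]]
```

View pics/c5.png

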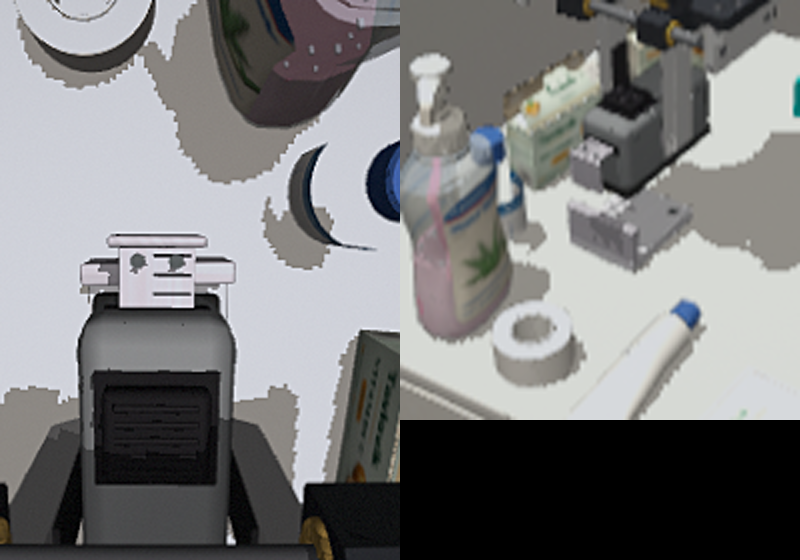

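The crop shows the blade square over the lip, with the tab at (157,240) just past the lip at (158,270) and centred on it. Before lowering I'll check how much room the tab has.

```bash
python3 - <<'E'
from h import *
s=arm.sense();R=np.array(s['tcp_rot']);p=np.array(s['eef_pos'])
print(s['clock'],p,((onplane('wrist',[[220,131],[297.5,131]],.036,s)-p)@R*100).round(2), ((onplane('wrist',[[233.5,120],[284,120]],p[2]+.0115,s)-p)@R*100).round(2))
E
```

```text
6.7 [0.60423529 0.18269847 0.08067724] [[ 5.6  -2.6   4.47]
 [ 5.6   2.97  4.46]] [[ 6.51 -1.17 -1.15]
 [ 6.51  1.48 -1.16]]
```

Emit:
carry_out --pt "0 0 1 0 3" --pt "0 0 2 0 3" --pt "0 0 3 0 3" --pt "0 0 4 0 3" --pt "0 0 4 0 3" --pt "0 0 4 0 3" --pt "-0.5 0 4 0 3" --pt "-1 0 4 0 3" --pt "-1.5 0 4 0 3" --pt "-1.5 0 4 0 3"

```text
clock: 7.7
eef_pos: [0.6088, 0.168, 0.0418]
tcp_rot: [[-0.169, 0.986, 0.001], [0.986, 0.169, 0.001], [0.0, 0.001, -1.0]]
wrist_force: [-0.0, 2.2, -3.7]
grip_width: 0.0395
gripper_force: 30.0
```

```bash
python3 - <<'E'
from h import *
arm.camera('scene')
s=arm.sense();print(s['clock'],s['eef_pos'],s['grip_width'],s['gripper_force'],s['wrist_force'])
E
```

```text
7.75 [0.60879799 0.16830403 0.04181538] 0.03979662507818699 29.961446821689606 [ 1.02051885  2.86018263 -3.75323258]
```

Emit:
carry_out --pt "-0.7 0 0 0 3" --pt "-1.4 0 0 0 3" --pt "-2.1 0 0 0 3" --pt "-2.8 0 0 0 3" --pt "-3.5 0 0 0 3" --pt "-4.2 0 0 0 3" --pt "-4.8 0 0 0 3" --pt "-5.3 0 0 0 3" --pt "-5.3 0 0 0 3" --pt "-5.3 0 0 0 3"

```text
clock: 8.75
eef_pos: [0.6174, 0.1162, 0.0415]
tcp_rot: [[-0.169, 0.986, -0.0], [0.986, 0.169, 0.0], [0.0, 0.0, -1.0]]
wrist_force: [-0.1, 3.6, -1.4]
grip_width: 0.0396
gripper_force: 30.0
```

```bash
python3 - <<'E'
from h import *
arm.camera('scene')
s=arm.sense();p=np.array(s['eef_pos']);print(s['clock'],p,s['grip_width'],s['gripper_force'],s['wrist_force'],np.round(s['tcp_rot'],3))
L=np.array([.609,.1674]);t=np.radians(9.8);u=np.array([-np.sin(t),np.cos(t)]);v=np.array([np.cos(t),np.sin(t)])
print('board xy of center mm',(p[:2]-L)@v*1e3,(p[:2]-L)@u*1e3)
a=snap('wrist','w4.png');b=snap('scene','s4.png')
o=np.zeros((560,800,3),np.uint8);o[:,:400]=cv2.resize(a[0:280,180:380],(400,560),interpolation=cv2.INTER_CUBIC);o[:420,400:]=cv2.resize(b[160:286,180:300],(400,420),interpolation=cv2.INTER_CUBIC)
cv2.imwrite('pics/c6.png',o[:,:,::-1])
E
```

```text
8.8 [0.61740575 0.11631424 0.04148094] 0.039860913827781196 29.964588582515717 [-0.47923896  4.54253111 -1.76056243] [[-0.169  0.986  0.   ]
 [ 0.986  0.169  0.   ]
 [ 0.     0.    -1.   ]]
board xy of center mm -0.412184108896233 -51.771047184113385
```

View pics/c6.png

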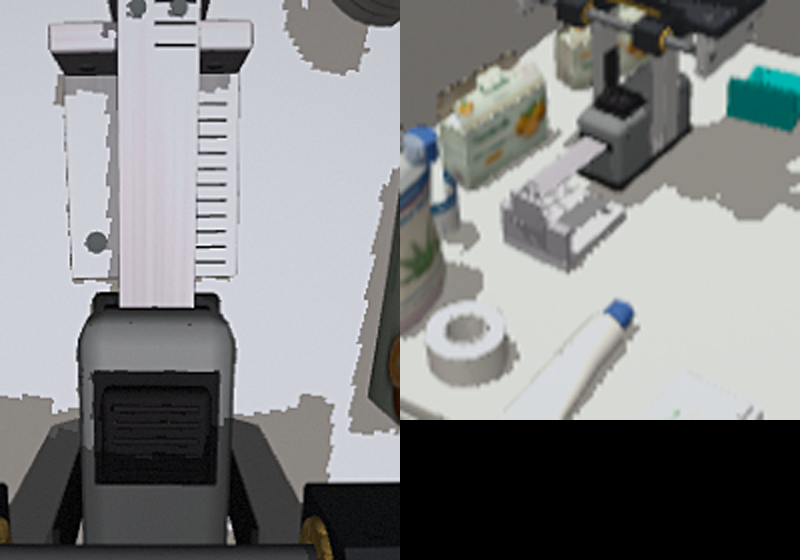

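Emit:
carry_out --pt "-0.2 0 0 0 3" --pt "-0.3 0 0.3 0 3" --pt "-0.3 0 0.6 0 3" --pt "-0.3 0 0.9 0 3" --pt "-0.3 0 1.2 0 3" --pt "-0.3 0 1.4 0 3" --pt "-0.3 0 1.5 0 3" --pt "-0.3 0 1.5 0 3" --pt "-0.3 0 1.5 0 3" --pt "-0.3 0 1.5 0 3"

```text
clock: 9.9
eef_pos: [0.6174, 0.1131, 0.0266]
tcp_rot: [[-0.17, 0.985, -0.001], [0.985, 0.17, -0.0], [-0.0, -0.001, -1.0]]
wrist_force: [-2.1, 3.7, -0.4]
grip_width: 0.0399
gripper_force: 30.0
```

```bash
python3 - <<'E'
from h import *
arm.camera('scene')
s=arm.sense();p=np.array(s['eef_pos']);print(s['clock'],p,s['gripper_force'],s['wrist_force'],np.array(s['moment']).round(2))
E
```

```text
9.95 [0.61740429 0.11317571 0.02655433] 29.95563715696335 [-2.6236019   4.88868466 -0.78478622] [0.84 0.37 0.1 ]
```

Emit:
carry_out --pt "0.1 0 0 0 3" --pt "0.2 0 0 0 3" --pt "0.3 0 0 0 3" --pt "0.4 0 0 0 3" --pt "0.5 0 0 0 3" --pt "0.6 0 0 0 3" --pt "0.65 0 0 0 3" --pt "0.7 0 0 0 3" --pt "0.7 0 0 0 3" --pt "0.7 0 0 0 3"

```text
clock: 10.95
eef_pos: [0.6167, 0.1199, 0.0265]
tcp_rot: [[-0.17, 0.985, -0.0], [0.985, 0.17, -0.0], [-0.0, -0.0, -1.0]]
wrist_force: [-3.1, 2.0, 1.9]
grip_width: 0.0396
gripper_force: 30.0
```

```bash
python3 - <<'E'
from h import *
arm.camera('scene')
s=arm.sense();p=np.array(s['eef_pos']);print(s['clock'],p,s['gripper_force'],s['wrist_force'],np.array(s['moment']).round(2))
E
```

```text
11.0 [0.61665729 0.11994591 0.02652696] 29.955937564373016 [-2.59926534  0.89892889  0.99643834] [0.2  0.4  0.33]
```

Emit:
carry_out --pt "0.05 0 0 0 3" --pt "0.1 0 0 0 3" --pt "0.15 0 0 0 3" --pt "0.2 0 0 0 3" --pt "0.2 0 0 0 3" --pt "0.2 0 0 0 3" --pt "0.2 0 0 0 3" --pt "0.2 0 0 0 3" --pt "0.2 0 0 0 3" --pt "0.2 0 0 0 3"

```text
clock: 12.0
eef_pos: [0.6167, 0.1205, 0.0266]
tcp_rot: [[-0.17, 0.985, 0.0], [0.985, 0.17, -0.002], [-0.003, 0.0, -1.0]]
wrist_force: [-2.8, -4.5, 2.2]
grip_width: 0.0399
gripper_force: 30.0
```

```bash
python3 - <<'E'
from h import *
arm.camera('scene')
s=arm.sense();p=np.array(s['eef_pos']);print(s['clock'],p,s['gripper_force'],s['wrist_force'],np.array(s['moment']).round(2))
E
```

```text
12.05 [0.61669455 0.12050541 0.02660409] 29.958837926387787 [-2.09932839 -5.01209546  2.14767695] [-0.68  0.4   0.46]
```

Emit:
carry_out --pt "0 0 0 0 4.2" --pt "0 0 0 0 4.6" --pt "0 0 0 0 5" --pt "0 0 0 0 6" --pt "0 0 0 0 7" --pt "0 0 0 0 7" --pt "0 0 -1 0 7" --pt "0 0 -3 0 7" --pt "0 0 -5.5 0 7" --pt "0 0 -5.5 0 7"

```text
clock: 13.05
eef_pos: [0.6193, 0.1224, 0.0856]
tcp_rot: [[-0.17, 0.985, 0.008], [0.986, 0.17, 0.001], [-0.001, 0.008, -1.0]]
wrist_force: [1.3, -0.3, -0.0]
grip_width: 0.0698
gripper_force: 0.0
```

Emit:
carry_out --pt "0 0 -1 0 7" --pt "0 0 -2 0 7" --pt "0 0 -2 0 7" --pt "0 0 -2 0 2" --pt "0 0 -2 0 0" --pt "0 0 -2 0 0" --pt "0 0 -2 0 0" --pt "0 0 -2 0 0" --pt "0 0 -2 0 0" --pt "0 0 -2 0 0"

```text
clock: 14.05
eef_pos: [0.6164, 0.122, 0.1014]
tcp_rot: [[-0.17, 0.986, -0.0], [0.986, 0.17, -0.0], [-0.0, -0.0, -1.0]]
wrist_force: [-0.9, 0.3, -0.2]
grip_width: 0.0173
gripper_force: 0.0
```

```bash
python3 - <<'E'
from h import *
s=arm.sense();p=np.array(s['eef_pos']);R=np.array(s['tcp_rot']);print(s['clock'],p,s['grip_width'],s['wrist_force'])
a=snap('wrist','w5.png');b=snap('scene','s5.png')
o=np.zeros((560,800,3),np.uint8);o[:,:400]=cv2.resize(a[0:280,180:380],(400,560),interpolation=cv2.INTER_CUBIC);o[:420,400:]=cv2.resize(b[160:286,180:300],(400,420),interpolation=cv2.INTER_CUBIC)
cv2.imwrite('pics/c7.png',o[:,:,::-1])
E
```

```text
14.05 [0.61636016 0.12203294 0.10138732] 0.01728348109970144 [-0.94405257  0.34646938 -0.21608061]
```

View pics/c7.png

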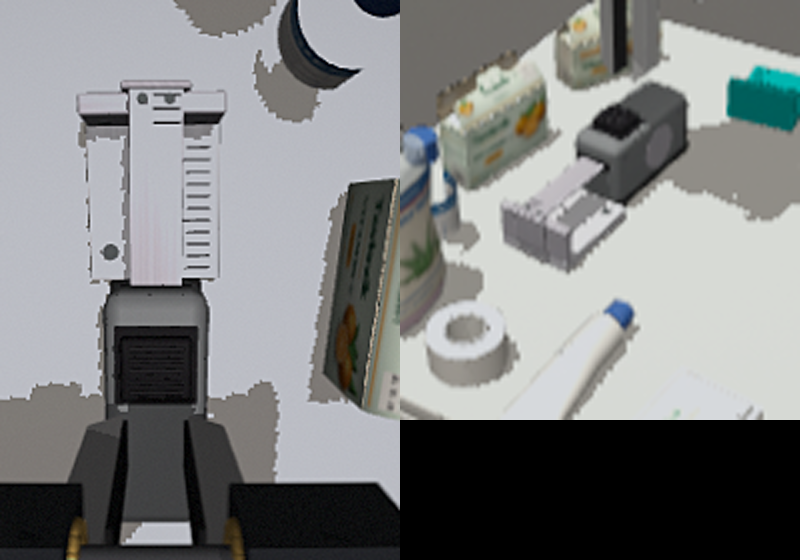

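The crop shows the case upright with its front tight on the low end at (155,283). The tab is over the lip at (157,85), and the button, still up, is at (155,368).

Emit:
carry_out --pt "0.6 0 0 0 0" --pt "1.3 0 0 0 0" --pt "1.8 0 0 0 0" --pt "1.8 0 0 0 0" --pt "1.8 0 0.5 0 0" --pt "1.8 0 1 0 0" --pt "1.8 0 1.5 0 0" --pt "1.8 0 1.8 0 0" --pt "1.8 0 1.8 0 0" --pt "1.8 0 1.8 0 0"

```text
clock: 15.15
eef_pos: [0.6134, 0.1396, 0.0833]
tcp_rot: [[-0.169, 0.986, -0.0], [0.986, 0.169, -0.0], [-0.0, -0.0, -1.0]]
wrist_force: [-0.3, 0.7, 0.4]
grip_width: 0.0007
gripper_force: 0.0
```

```bash
python3 - <<'E'
from h import *
s=arm.sense();p=np.array(s['eef_pos']);R=np.array(s['tcp_rot']);print(s['clock'],p,s['grip_width'],s['wrist_force'])
print('case-center-relative mm',((p-[.6167,.1205,.0266])@R*1e3))
E
```

```text
15.15 [0.61335963 0.13964095 0.08328067] 0.0006890927034663903 [-0.27649584  0.67710738  0.35037875]
case-center-relative mm [ 19.42563175  -0.06261927 -56.68221045]
```

Emit:
carry_out --pt "0 0 0.3 0 0" --pt "0 0 0.6 0 0" --pt "0 0 0.8 0 0" --pt "0 0 1 0 0" --pt "0 0 1.2 0 0" --pt "0 0 1.4 0 0" --pt "0 0 1.6 0 0" --pt "0 0 1.7 0 0" --pt "0 0 1.7 0 0" --pt "0 0 1.7 0 0"

```text
clock: 16.15
eef_pos: [0.6133, 0.1398, 0.0698]
tcp_rot: [[-0.17, 0.985, 0.002], [0.985, 0.17, -0.0], [-0.0, 0.002, -1.0]]
wrist_force: [-5.7, -0.8, 18.6]
grip_width: 0.0007
gripper_force: 9.5
```

Emit:
carry_out --pt "0 0 0 0 0" --pt "0 0 -0.5 0 0" --pt "0 0 -1.5 0 0" --pt "0 0 -3 0 0" --pt "0 0 -5 0 0" --pt "0 0 -8 0 0" --pt "0 0 -11 0 0" --pt "-2 0 -13 0 0" --pt "-4 0 -13 0 0" --pt "-4 0 -13 0 0"

```text
clock: 17.15
eef_pos: [0.6211, 0.0985, 0.1971]
tcp_rot: [[-0.167, 0.986, 0.002], [0.986, 0.167, -0.001], [-0.001, 0.002, -1.0]]
wrist_force: [0.3, -0.3, -0.1]
grip_width: 0.0006
gripper_force: 0.0
```

```bash
python3 - <<'E'
from h import *
for i in range(3): arm.camera('scene')
s=arm.sense();print(s['clock'],s['eef_pos'],s['wrist_force'])
a=snap('wrist','w6.png');b=snap('scene','s6.png')
o=np.zeros((560,800,3),np.uint8);o[:,:400]=cv2.resize(a[80:220,200:300],(400,560),interpolation=cv2.INTER_CUBIC);o[:420,400:]=cv2.resize(b[160:286,180:300],(400,420),interpolation=cv2.INTER_CUBIC)
cv2.imwrite('pics/c8.png',o[:,:,::-1])
E
```

```text
17.3 [0.61958156 0.10087909 0.1956235 ] [ 0.29520977  0.19861869 -0.3872309 ]
```

View pics/c8.png

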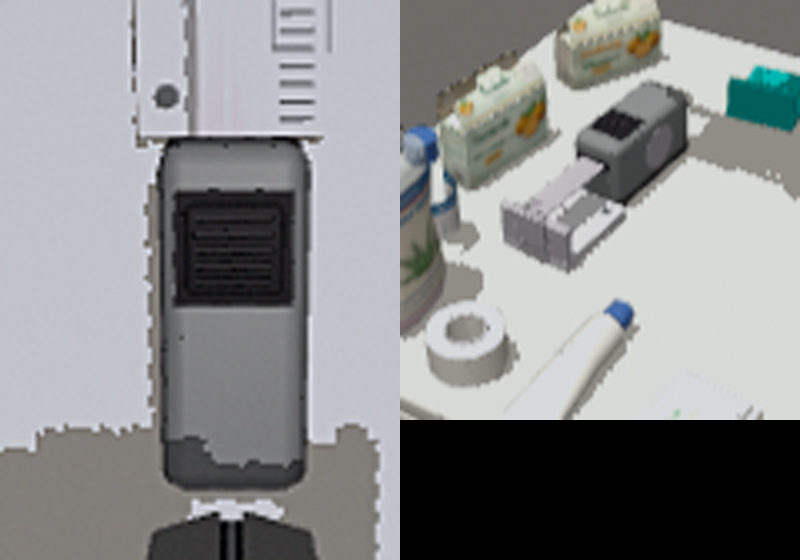

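The button at (620,122) in the scene crop is now nearly flush. The case is square and tight on the low end at (235,138), the tab is hooked, and the arm is clear.

```bash
python3 -c "
from workcell import arm
print(arm.finish_job())"
```

```text
the job is handed in; nothing more can be done
None
```

I handed the job in at about 17 s on the clock. In the last pictures the tab is hooked over the lip, the case is released, upright and tight against the low end, and the lock button is down; the hand-in returned no verdict.

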